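Seat a bezel in the setting jig and lock its hold-down fork one hole on

TASK

Take the brass bezel that stands on its flange with the open cup up (not the upturned one) and seat it in the round pocket of the blue jig, flange down and lying flat in the pocket, and let go of it. Then pull up the red-capped lock plunger of the green carriage, slide the carriage to the very next hole towards the pocket so that its fork reaches over the bezel's flange, and let the pin go fully home in that hole. Finish there with the gripper still holding the knob and the pin fully home: do not let go at the end, and leave the other things on the bench where they are.

Things in the scene. Friction and masses are not known exactly. Their poses are not given: they have to be found in the camera images.
- bezel: brass bezel standing the right way up: a flat round flange 56 mm across and 5 mm thick at the bottom, on it a round cup wall 32 mm outside diameter, 18 mm tall, open at the top (23 mm tall in all, about 100 g). Origin: centre of the flange's underside; z up through the cup. Grip it by the cup wall from above. It stands on the bench right of the jig (-y).
- jig: setting jig fixed to the bench: blue base 275 x 90 x 8 mm (x -130 to +145); aluminium ladder rail 30 mm wide, top 30 mm above the bench, four pin holes 35 mm apart; at the +x end a steel nest block 76 x 76 mm, top at 22 mm, with the round pocket (axis at x = 100 mm, y = 0). Origin: on the bench below the pin's start hole; x along the rail towards the pocket, z up.
- pocket_floor (a point): centre of the floor of the round pocket: 59 mm across (1 mm chamfer), 5 mm deep, floor 17 mm above the bench, so a seated flange is flush with the nest block's top. Axes as the jig's.
- next_hole (a point): mouth of the target hole in the rail's top, 30 mm above the bench, 35 mm from the start hole towards the pocket. Holes are 11 mm long along the rail. Axes as the jig's.
- carriage (a joint): m; travel of the green carriage along the rail towards the pocket: 0 = start hole, 0.035 = next hole, stops at -0.078 and 0.040. About 1 N friction once the pin is out; about 1.5 mm play each way with the pin in. Carriage 44 mm long, 56 mm wide, top 40 mm above the bench; a round boss 20 mm across under the knob reaches 50 mm.
- plunger (a joint): m; lift of the lock plunger: 0 = pin fully home, 0.014 = fully up (stop). A spring pushes it down with about 3 N at 0 and 6 N at 0.014. The 8 mm round-ended pin reaches 10 mm into the rail: lift at least 0.011 to slide freely. Between holes it rests on the rail at about 0.010.
- knob: knob of the lock plunger on top of the carriage: black cylinder 24 mm across, 19 mm tall, with a red cap above it 30 mm across, 5 mm thick. Origin: centre of the knob's underside, 52 mm above the bench when the pin is home (cap's top 76 mm); it moves with the plunger and the carriage.
- fork_tip (a point): point midway between the tips of the carriage's two brass fork prongs, at their underside, 25 mm above the bench, 62 mm ahead of the knob's axis. Prongs 8 x 8 mm, 40 mm apart inside, so they pass beside the cup and 3 mm over the flange. At the start the tips are 38 mm short of the pocket's axis; in the next hole 3 mm short.
- bezel_flipped: a like brass bezel lying upside down, flange on top: a bystander, leave it. Origin: centre of its underside (the cup's rim on the bench).
- jar: bystander: glass jar 60 mm across, 70 mm tall, brass cap. Origin: centre of underside.
- doming_block: bystander: steel doming block 55 x 55 x 45 mm. Origin: centre of underside.
- hammer: bystander: hammer 220 mm long lying on the bench near the robot. Origin: its middle, underside.
- tweezers: bystander: steel tweezers 130 mm long, 9 mm high, lying on the far side of the bench. Origin: its middle, underside.
Not all that is in view belongs to the job. What is shaped like the bezel but turquoise is not meant.

How it is judged:
By the outcome, as a careful person would: the job done as asked, in the order asked, and still so for the second after the job is handed in, while the arm keeps its last pose, push and grip.
It also fails if it takes over 48 s, if anything falls off the work surface, if the arm or the gripper's body presses on something with over 40 N, if the wrist force passes 120 N, or if a joint passes its speed limit or range.

ROBOT

A 7-joint arm with a two-finger parallel gripper is mounted at the origin on the work surface. World frame = base frame: x ahead of the robot, y to its left, z up, the work surface at z = 0. Lengths are in m, angles in rad, forces in N, time in s.
With the tool pointing down it reaches from about 0.425 to 0.875 m from the base axis. Payload 4.7 kg.
Tool frame: the origin (TCP) lies at the very end of the fingers, on their centre line; the grasp point (between the pads) lies 19 mm behind it (ctrl.grasp_offset is the distance from the TCP to the grasp point, in m); z points along the fingers, y is the direction in which the jaws open and shut (so a half turn about z gives the same grasp; the last joint's range is limited). The gripper opens to 87 mm and grips with 3 to 60 N. Pads are 19 mm wide; open, the fingers measure 117 mm over their backs; the gripper's body (75 mm by 190 mm) begins 51 mm behind the grasp point.
Start: joints at [-1.323, 0.321, -0.07, 1.45, 0.023, 1.371, -0.057], TCP at [0.151, 0.632, 0.223] pointing down, gripper open.
Joint ranges: [-2.86, 2.86], [-0.3, 2.09], [-1.38, 1.24], [0.06, 2.45], [-1.56, 4.7], [0.09, 2.05], [-2.69, 2.69]. Speed limits (rad/s): [2.57, 2.57, 3.14, 3.14, 3.14, 3.14, 3.14].

INTERFACE

Orientations are given as a rotation vector (axis times angle).
In Python, from bench import ctrl gives the robot as it stands.
- The arm moves only by the shell command python3 -m creep 'ROWS' [FORCE]. ROWS is JSON, a list that holds one entry, the list of rows, each a list of 7 numbers: the opening, from 0 (shut) to 1 (fully open), then the shift along the tool's x, y, z in mm, then the turn, a rotation vector about the tool's x, y, z in rad. In form: [[[grip, dx, dy, dz, rx, ry, rz], ...]]. A call has 1 to 5 rows; each row is the pose to reach, as a shift and turn from the pose commanded when the call began, along the tool's axes at that moment; what a row does not reach only later rows make up. A row lasts 1/10 s, in which the tool goes at most 50 mm and 8.59 degrees, less where a joint would pass 70% of its speed; a pose out of reach is approached as far as the arm can. A call with a gripper value outside its range is refused whole. The fingers move at their own pace and stop on an object; FORCE is the grip in N (left out, the last holds). Time passes only in rows, so rows that repeat a pose let the fingers close. It gives the time, the measured TCP pose, the force and the opening at its end, in the units of the state.
- ctrl.get_state(): the state, without advancing time (a new reading comes with each control period).
- ctrl.get_image(name): name is "side" or "top" or "wrist"; returns the picture (384x512x3 uint8, red, green, blue); there is no depth.
- ctrl.camera_params(name): a dict with "K" (3x3 intrinsics, pixels), "pose" (4x4, takes a point from camera to world coordinates). Camera axes: x right, y down, z forward; pixel columns grow to the right and rows downward; lengths in m; the calibration is good to about 2 mm. A picture is of the moment at which its call begins: read the wrist's pose just before it. camera_params takes no time and is no camera call; for the wrist camera it gives the pose at the moment of the call.
- ctrl.close_job(): hands the job in, once; it reports no verdict.
The state is a dict: "time": time; "joint_positions": joint angles; "qd": joint speeds; "joint_torque": joint torques, N m; "position": TCP position; "tool_rot": TCP orientation; "ft_force": force on the tool from outside, world axes, zero at the start; "torque": the same for the moment, N m; "grip_width": opening from 0.0 (shut) to 1.0 (fully open).
Only numpy, scipy, OpenCV 4.12 (cv2) and the standard library are available. Lean on these libraries where they do the work, as an engineer would, in place of code of your own. Each camera call takes 0.05 s, during which the arm holds its last target. There are 200 camera calls.

## Working session

There is one attempt and no reset: what is moved stays moved. The work goes in short steps, Python scripts to look and compute and a shell command to move; the robot and the scene stay as the last step left them, time stands still between calls to the robot, and variables do not carry over. Pictures are saved under pics/ and viewed, about 8 in all and at most 12, crops included, and the job is handed in when it is done.

```bash
mkdir -p pics; ls
python3 - <<'E'
from bench import ctrl
import cv2,numpy as np
s=ctrl.get_state();print(s['time'],s['position'],s['tool_rot'],s['grip_width'],s['ft_force'],ctrl.grasp_offset)
for n in['top','side','wrist']:
    p=ctrl.camera_params(n);im=ctrl.get_image(n);cv2.imwrite(f'pics/{n}0.png',im[:,:,::-1]);print(n,np.round(p['K'],1).tolist(),np.round(p['pose'],4).tolist())
a=cv2.imread('pics/top0.png');cv2.imwrite('pics/top0b.png',cv2.resize(a,(800,600),interpolation=cv2.INTER_CUBIC))
E
```

```text
pics
0.0 [0.15051922 0.63176345 0.22145276] [-3.66385838e-01 -3.12002141e+00  3.02644825e-03] 0.9970758032875858 [ 0.66642314  0.03688533 -0.18679931] 0.0187
top [[446.0, 0.0, 266.3], [0.0, 446.0, 198.0], [0.0, 0.0, 1.0]] [[-0.0008, -0.987, 0.1606, 0.3405], [-1.0, -0.0008, -0.0099, -0.0915], [0.0099, -0.1606, -0.987, 1.1785], [0.0, 0.0, 0.0, 1.0]]
side [[410.5, 0.0, 252.1], [0.0, 410.5, 197.5], [0.0, 0.0, 1.0]] [[0.8938, -0.257, 0.3676, 0.1788], [-0.4485, -0.5126, 0.7322, -0.847], [0.0003, -0.8193, -0.5734, 0.6605], [0.0, 0.0, 0.0, 1.0]]
wrist [[276.3, 0.0, 253.4], [0.0, 276.3, 194.0], [0.0, 0.0, 1.0]] [[0.2311, 0.9317, 0.2802, 0.0744], [0.9729, -0.2209, -0.0678, 0.6497], [-0.0012, 0.2883, -0.9575, 0.3842], [0.0, 0.0, 0.0, 1.0]]
```

View pics/top0b.png

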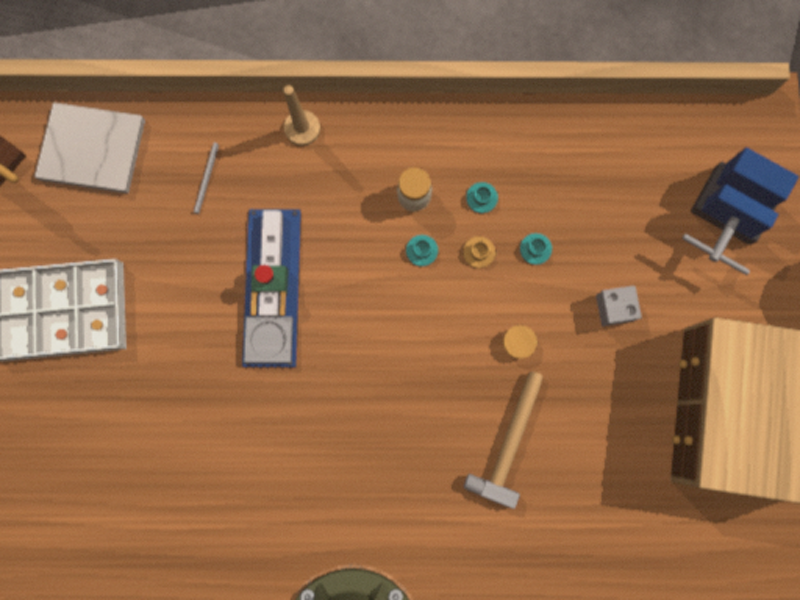

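View pics/side0.png

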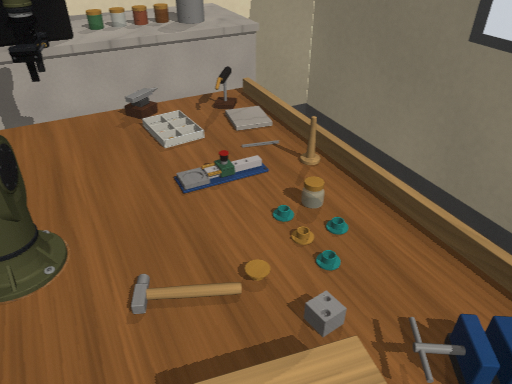

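The top view (800x600) shows these bezel shapes:
- Brass with open cup at (480,252).
- Brass flat disc at (520,342), which is the upturned one.
- Turquoise at (422,250), (482,197) and (536,248).

The brass one at (480,252) fits, since it is brass with the cup up. The jig is at (270,290), with its pocket end towards the robot at (268,340). Next I'll confirm with a crop and measure.

```bash
cat > h.py <<'E'
import numpy as np,cv2
from bench import ctrl
def ray(n,uv,z,p=None):
    p=p or ctrl.camera_params(n);K=np.array(p['K']);T=np.array(p['pose'])
    d=T[:3,:3]@np.linalg.solve(K,[uv[0],uv[1],1]);return T[:3,3]+d*(z-T[2,3])/d[2]
def proj(n,P,p=None):
    p=p or ctrl.camera_params(n);K=np.array(p['K']);T=np.array(p['pose'])
    c=K@(T[:3,:3].T@(np.array(P)-T[:3,3]));return c[:2]/c[2]
E
python3 - <<'E'
from h import *
for n in['top','side']:
    im=cv2.imread(f'pics/{n}0.png');h=cv2.cvtColor(im,cv2.COLOR_BGR2HSV)
    red=cv2.inRange(h,(0,190,90),(5,255,255))|cv2.inRange(h,(173,190,90),(180,255,255))
    blue=cv2.inRange(h,(105,120,40),(125,255,255))
    for nm,m in(('red',red),('blue',blue)):
        c,_=cv2.findContours(m,0,2)
        for q in c:
            if cv2.contourArea(q)>25:
                M=cv2.moments(q);u=(M['m10']/M['m00'],M['m01']/M['m00']);print(n,nm,np.round(u,1),cv2.contourArea(q),'z76',np.round(ray(n,u,.076),4))
                if nm=='blue' and n=='top': 
                    b=cv2.boxPoints(cv2.minAreaRect(q));print(np.round(b,1).tolist(),[np.round(ray(n,x,.008)[:2],4).tolist() for x in b])
im=cv2.imread('pics/top0.png');c1=im[145:178,285:330];c2=im[130:240,150:200]
h=cv2.cvtColor(im,cv2.COLOR_BGR2HSV);print(h[161,296:320].tolist())
a=cv2.imread('pics/side0.png')[185:285,235:355]
cv2.imwrite('pics/crop1.png',np.hstack([cv2.resize(im[120:220,255:375],(400,333),interpolation=2),cv2.resize(a,(400,333),interpolation=2)]))
E
```

```text
top blue [186.4 164.1] 305.0 z76 [0.6066 0.0996 0.076 ]
[[179.8000030517578, 201.6999969482422], [182.0, 134.89999389648438], [191.0, 135.1999969482422], [188.6999969482422, 202.0]] [[0.5208, 0.1259], [0.7044, 0.1254], [0.7037, 0.1012], [0.52, 0.1023]]
top blue [478.1 131. ] 363.0 z76 [ 0.6955 -0.6492  0.076 ]
[[458.5, 126.5999984741211], [463.79998779296875, 117.0], [497.6000061035156, 135.39999389648438], [492.3999938964844, 145.0]] [[0.7299, -0.6306], [0.7575, -0.647], [0.705, -0.7362], [0.6778, -0.7196]]
top blue [489.4 110.8] 564.5 z76 [ 0.7502 -0.6829  0.076 ]
[[468.5, 109.0999984741211], [476.3999938964844, 94.5], [509.8999938964844, 112.69999694824219], [502.0, 127.19999694824219]] [[0.7802, -0.6619], [0.8226, -0.6871], [0.7702, -0.7759], [0.7284, -0.7504]]
side red [223.3 152.6] 33.0 z76 [0.581 0.143 0.076]
side blue [504.6 329.1] 351.5 z76 [ 0.7628 -0.6429  0.076 ]
side blue [478.3 352.7] 1677.0 z76 [ 0.684  -0.6543  0.076 ]
side blue [232.4 176.9] 344.5 z76 [0.5496 0.0086 0.076 ]
[[15, 146, 117], [16, 158, 134], [17, 153, 137], [17, 156, 136], [17, 158, 131], [17, 155, 135], [17, 153, 177], [17, 154, 190], [17, 158, 184], [17, 154, 177], [17, 154, 156], [16, 156, 134], [17, 162, 135], [16, 156, 141], [16, 153, 142], [17, 161, 152], [17, 159, 175], [16, 155, 178], [16, 158, 186], [16, 154, 194], [16, 152, 184], [15, 150, 150], [14, 148, 153], [13, 153, 153]]
```

View pics/crop1.png

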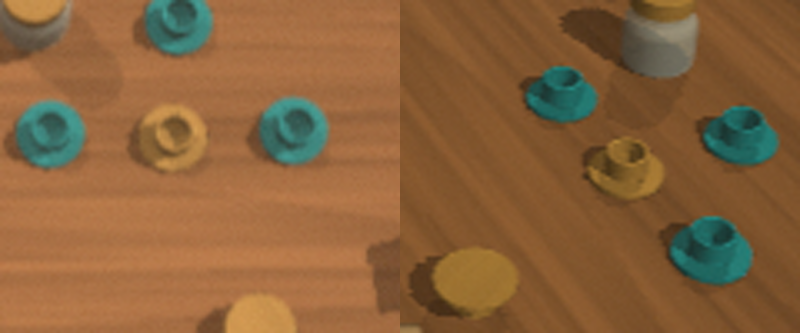

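Confirmed. The brass, cup-up bezel is the middle one, at crop (172,137) in the top view and (627,165) in the side view. The upturned one shows only a flat disc. Next come coarse positions, then I'll fly over for wrist views.

Run:
```python
from h import *
from scipy.spatial.transform import Rotation as R
im=cv2.imread('pics/top0.png');h=cv2.cvtColor(im,cv2.COLOR_BGR2HSV)
r=cv2.inRange(h,(0,180,80),(6,255,255))|cv2.inRange(h,(172,150,80),(180,255,255));r[:165]=0;r[185:]=0;r[:,:155]=0;r[:,185:]=0
M=cv2.moments(r,True);u=(M['m10']/M['m00'],M['m01']/M['m00']);print('cap',u,M['m00'],ray('top',u,.076),'side',ray('side',(223.3,152.6),.074))
for nm,u in(('bezel flange',(255+172/3.333,120+138/3.333)),):print(nm,u,ray('top',u,.006))
print('side bezel rim',ray('side',(235+627*0+227/3.333,185+146/3.333),.023))
for u in((268*.64,340*.64),):print('pocket',ray('top',u,.022))
s=ctrl.get_state();print(np.round(R.from_rotvec(s['tool_rot']).as_matrix(),4),s['joint_positions'])
```

```text
cap (168.4805194805195, 175.03896103896105) 77.0 [0.57833398 0.14380955 0.076     ] side [0.58253049 0.146439   0.074     ]
bezel flange (306.6051605160516, 161.4041404140414) [ 0.63158792 -0.2123423   0.006     ]
side bezel rim [ 0.63910872 -0.20811623  0.023     ]
pocket [0.47681436 0.14354996 0.022     ]
[[-9.728e-01  2.317e-01 -3.000e-04]
 [ 2.317e-01  9.728e-01 -1.500e-03]
 [-1.000e-04 -1.500e-03 -1.000e+00]] [-1.3228584   0.32167827 -0.07006919  1.45138868  0.0225976   1.37081051
 -0.05686633]
```

```bash
cat > go.py <<'E'
# prints tool-frame shift (mm) and turn to reach a world TCP x y z and tool-y heading (deg, world)
import sys
from h import *
from scipy.spatial.transform import Rotation as R
s=ctrl.get_state();x,y,z,a=map(float,sys.argv[1:5]);a=np.radians(a)
A=R.from_rotvec(s['tool_rot']).as_matrix();yv=np.array([np.cos(a),np.sin(a),0]);zv=np.array([0,0,-1.])
B=np.c_[np.cross(yv,zv),yv,zv]
print('t',round(s['time'],2),'pos',np.round(s['position'],4),'F',np.round(s['ft_force'],1),'grip',round(s['grip_width'],3))
print('shift',np.round(A.T@(np.array([x,y,z])-s['position'])*1000,1),'turn',np.round(R.from_matrix(A.T@B).as_rotvec(),4))
E
python3 -m creep '[[[1,-195,-157,0,0,0,-0.234],[1,-195,-157,0,0,0,-0.234],[1,-195,-157,0,0,0,-0.234],[1,-195,-157,0,0,0,-0.234],[1,-195,-157,0,0,0,-0.234]]]'; python3 go.py .53 .14 .22 90
```

```text
time: 0.65
position: [0.3046, 0.4328, 0.2224]
tool_rot: [0.001, -3.142, 0.0]
ft_force: [0.6, 0.6, 0.6]
grip_width: 1.005
t 0.65 pos [0.3046 0.4328 0.2224] F [0.6 0.6 0.6] grip 1.005
shift [-225.3 -292.8    2.4] turn [-0.     -0.      0.0003]
```

```bash
python3 -m creep '[[[1,-225,-292,0,0,0,0],[1,-225,-292,0,0,0,0],[1,-225,-292,0,0,0,0],[1,-225,-292,0,0,0,0],[1,-225,-292,0,0,0,0]]]'; python3 go.py .53 .14 .22 90
```

```text
time: 1.15
position: [0.4571, 0.2349, 0.2226]
tool_rot: [-0.001, 3.141, 0.001]
ft_force: [0.4, 0.4, 0.4]
grip_width: 1.0
t 1.15 pos [0.4571 0.2349 0.2226] F [0.4 0.4 0.4] grip 1.0
shift [-72.8 -94.9   2.6] turn [0.0005 0.0003 0.0004]
```

```bash
python3 -m creep '[[[1,-73,-95,0,0,0,0],[1,-73,-95,0,0,0,0],[1,-73,-95,0,0,0,0],[1,-73,-95,0,0,0,0]]]'
python3 - <<'E'
from h import *
p=ctrl.camera_params('wrist');im=ctrl.get_image('wrist')[:,:,::-1];cv2.imwrite('pics/w1.png',im)
import json;json.dump({k:np.array(v).tolist() for k,v in p.items() if k in('K','pose')},open('pics/w1.json','w'))
print(ctrl.get_state()['position'],np.round(p['pose'],3).tolist())
cv2.imwrite('pics/w1b.png',cv2.resize(im,(800,600),interpolation=2))
E
```

```text
time: 1.55
position: [0.5311, 0.1372, 0.2224]
tool_rot: [0.011, 3.141, -0.003]
ft_force: [-0.5, -0.3, -0.5]
grip_width: 1.0
[0.52978702 0.14016712 0.22223555] [[0.006, 0.957, 0.289, 0.453], [1.0, -0.006, -0.003, 0.137], [-0.001, 0.289, -0.957, 0.385], [0.0, 0.0, 0.0, 1.0]]
```

View pics/w1b.png

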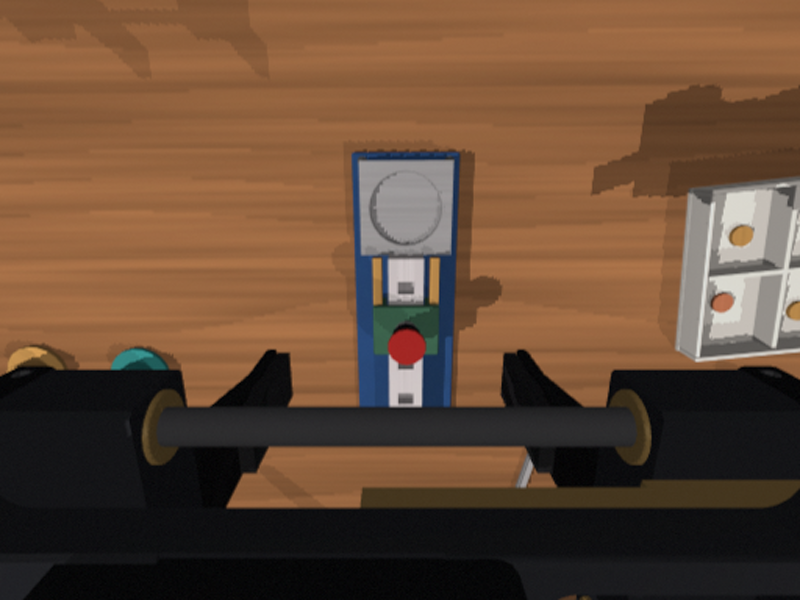

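The wrist view shows the pocket at (406,207), the red cap at (407,346) and the next hole at (405,287). I'll measure the nest block, cap and base edges.

Run:
```python
from h import *
import json
p=json.load(open('pics/w1.json'));im=cv2.imread('pics/w1.png');h=cv2.cvtColor(im,cv2.COLOR_BGR2HSV)
def cen(m):
    c=max(cv2.findContours(m,0,2)[0],key=cv2.contourArea);M=cv2.moments(c);return c,np.array((M['m10']/M['m00'],M['m01']/M['m00']))
g=cv2.inRange(h,(0,0,90),(180,45,255));g[:, :220]=0;g[:,300:]=0;g[:95]=0;g[161:]=0
c,u=cen(g);b=cv2.boxPoints(cv2.minAreaRect(c));P=np.array([ray('w',x,.022,p) for x in b]);print('nest px',b.round(1).tolist());print(P[:,:2].round(4).tolist(),'ctr',P.mean(0),'sides',np.linalg.norm(P-np.roll(P,1,0),axis=1).round(4))
r=cv2.inRange(h,(0,180,80),(6,255,255))|cv2.inRange(h,(174,180,80),(180,255,255));r[200:]&=255;r[:,290:]=0
c,u=cen(r);(x,y),rad=cv2.minEnclosingCircle(c);print('cap',u,cv2.boundingRect(c),ray('w',u,.076,p),ray('w',(x,y),.076,p))
# pocket circle
gr=cv2.createCLAHE(4,(4,4)).apply(cv2.cvtColor(im,cv2.COLOR_BGR2GRAY))
roi=cv2.resize(gr[95:165,220:300],None,fx=6,fy=6,interpolation=2)
k=cv2.HoughCircles(roi,cv2.HOUGH_GRADIENT,1.5,50,param1=80,param2=30,minRadius=110,maxRadius=170)
for x,y,rr in (k[0][:3] if k is not None else []): 
    u=((x+.5)/6-.5+220,(y+.5)/6-.5+95);print('pocket',np.round(u,1),rr/6,ray('w',u,.022,p))
bl=cv2.inRange(h,(105,120,30),(125,255,255));c,u=cen(bl);
ys,xs=np.nonzero(bl[:,200:310]);xs+=200
L=[(xs[ys==v].min(),v) for v in range(105,235,3)];Rr=[(xs[ys==v].max(),v) for v in range(105,235,3)]
for nm,e in(('L',L),('R',Rr)):
    q=np.array([ray('w',t,.008,p)[:2] for t in e]);vx,vy,x0,y0=cv2.fitLine(q.astype(np.float32),cv2.DIST_HUBER,0,.01,.01).ravel();s=np.sign(vx);print(nm,'yaw',np.degrees(np.arctan2(vy*s,vx*s)),x0,y0)
```

```text
nest px [[229.0, 102.0], [290.0, 102.0], [290.0, 160.0], [229.0, 160.0]]
[[0.4421, 0.1065], [0.4426, 0.1826], [0.5155, 0.1849], [0.515, 0.1042]] ctr [0.47880829 0.14456238 0.022     ] sides [0.0729 0.0761 0.0729 0.0807]
cap [259.94318686 221.26675544] (249, 211, 23, 22) [0.58021552 0.144027   0.076     ] [0.58028258 0.14409543 0.076     ]
pocket [260.  133.2] 23.983332 [0.48051041 0.14515821 0.022     ]
L yaw -0.13170849 0.5328401 0.10073057
R yaw -0.21032111 0.5311875 0.1875417
```

```bash
python3 -m creep '[[[1,-145,-350,0,0,0,0],[1,-145,-350,0,0,0,0],[1,-145,-350,0,0,0,0],[1,-145,-350,0,0,0,0],[1,-145,-350,0,0,0,0]]]'; python3 go.py .675 -.21 .15 90
```

```text
time: 2.1
position: [0.6256, -0.088, 0.2224]
tool_rot: [-0.006, 3.142, 0.003]
ft_force: [0.7, 0.5, 0.6]
grip_width: 0.999
t 2.1 pos [ 0.6256 -0.088   0.2224] F [0.7 0.5 0.6] grip 0.999
shift [ -48.9 -122.3   72.2] turn [0.0019 0.     0.0041]
```

```bash
python3 -m creep '[[[1,-49,-122,72,0,0,0],[1,-49,-122,72,0,0,0],[1,-49,-122,72,0,0,0],[1,-49,-122,72,0,0,0],[1,-49,-122,72,0,0,0]]]'
python3 - <<'E'
from h import *
p=ctrl.camera_params('wrist');im=ctrl.get_image('wrist')[:,:,::-1];cv2.imwrite('pics/w2.png',im)
import json;json.dump({k:np.array(v).tolist() for k,v in p.items() if k in('K','pose')},open('pics/w2.json','w'))
print(ctrl.get_state()['position'])
h=cv2.cvtColor(im,cv2.COLOR_BGR2HSV)
print('exp',proj('w',(.633,-.212,.005),p))
cv2.imwrite('pics/w2b.png',cv2.resize(im[:260],(800,406),interpolation=2))
u=proj('w',(.633,-.212,.005),p).astype(int);print(h[u[1],u[0]-40:u[0]+41:5].tolist())
E
```

```text
time: 2.6
position: [0.6736, -0.21, 0.1486]
tool_rot: [0.0, -3.138, -0.003]
ft_force: [0.8, 1.0, 1.0]
grip_width: 1.002
[ 0.67451078 -0.20860048  0.15003108]
exp [251.92048891 147.06782814]
[[13, 146, 141], [13, 146, 140], [13, 146, 140], [14, 147, 137], [17, 150, 170], [17, 151, 171], [17, 151, 127], [17, 151, 130], [17, 151, 125], [17, 150, 168], [17, 150, 172], [17, 151, 123], [17, 151, 120], [16, 151, 120], [13, 145, 97], [13, 148, 145], [13, 146, 145]]
```

View pics/w2b.png

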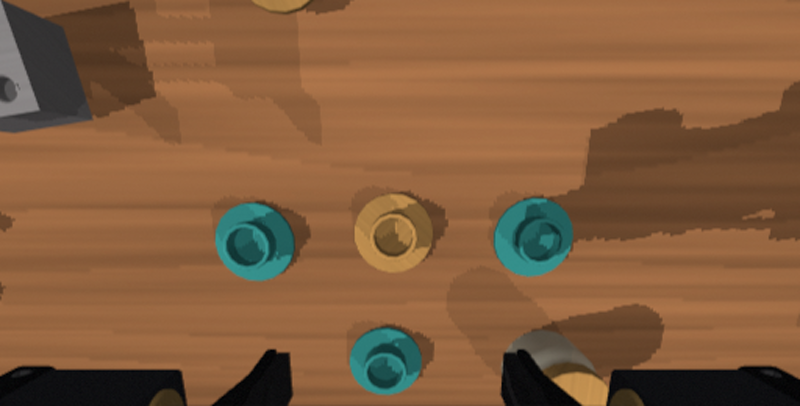

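The view shows the brass bezel at (393,232), with turquoise look-alikes left at (254,241), right at (533,236) and below at (386,360). The jar is at (550,380).

```bash
python3 - <<'E'
from h import *
import json
p=json.load(open('pics/w2.json'));im=cv2.imread('pics/w2.png');h=cv2.cvtColor(im,cv2.COLOR_BGR2HSV)
m=cv2.inRange(h,(16,100,60),(24,255,255));m[:110]=0;m[190:]=0;m[:,:210]=0;m[:,295:]=0
m=cv2.morphologyEx(m,cv2.MORPH_OPEN,np.ones((3,3)))
c=max(cv2.findContours(m,0,2)[0],key=cv2.contourArea);print(cv2.contourArea(c),cv2.boundingRect(c))
hl=cv2.convexHull(c);P=np.array([ray('w',x[0],.004,p)[:2] for x in c]).astype(np.float32)
(e,d,a)=cv2.fitEllipse(P);print('flange fit',np.round(e,4),np.round(d,4));print('minc',cv2.minEnclosingCircle(P))
t=cv2.inRange(h,(80,100,40),(100,255,255))
for q in cv2.findContours(t,0,2)[0]:
    if cv2.contourArea(q)>300: print('turq',np.round(ray('w',cv2.minEnclosingCircle(q)[0],.005,p)[:2],3))
E
python3 go.py .635 -.21 .04 90
```

```text
1910.0 (227, 124, 50, 50)
flange fit [ 0.6356 -0.2125] [0.0545 0.0547]
minc ((0.6357467770576477, -0.212458074092865), 0.028101475909352303)
turq [ 0.734 -0.219]
turq [ 0.641 -0.311]
turq [ 0.637 -0.114]
t 2.65 pos [ 0.6745 -0.2086  0.15  ] F [0.1 0.8 0.9] grip 0.999
shift [ 39.4  -1.6 110.1] turn [ 0.0022 -0.0006  0.0023]
```

```bash
python3 -m creep '[[[0.7,39,-3,90,0,0,0],[0.7,39,-3,90,0,0,0],[0.7,39,-3,90,0,0,0],[0.7,39,-3,90,0,0,0]]]'; python3 go.py .6357 -.2125 .009 90; python3 -m creep '[[[0.7,0,0,0,0,0,0]]]';python3 go.py .6357 -.2125 .009 90
```

```text
time: 3.05
position: [0.6359, -0.2112, 0.0615]
tool_rot: [-0.005, 3.141, 0.003]
ft_force: [0.3, 0.9, 2.4]
grip_width: 0.742
t 3.05 pos [ 0.6359 -0.2112  0.0615] F [0.3 0.9 2.4] grip 0.742
shift [ 0.3 -1.4 52.5] turn [0.002  0.001  0.0032]
time: 3.15
position: [0.6385, -0.2128, 0.0639]
tool_rot: [-0.005, 3.136, -0.0]
ft_force: [-0.3, -0.4, 0.8]
grip_width: 0.717
t 3.15 pos [ 0.6385 -0.2128  0.0639] F [-0.3 -0.4  0.8] grip 0.717
shift [ 3.1  0.3 54.9] turn [-0.0002  0.0059  0.0031]
```

```bash
cat >> h.py <<'E'
def avg(n=8):
    S=[];C=[]
    for _ in range(n):
        ctrl.get_image('wrist');s=ctrl.get_state();S.append(np.r_[s['position'],s['ft_force'],s['grip_width']]);C.append(np.array(ctrl.camera_params('wrist')['pose'])[:3,3])
    return np.mean(S,0),np.std(S,0),np.mean(C,0),np.std(C,0)
E
python3 - <<'E'
from h import *
np.set_printoptions(precision=5,suppress=True)
for a in avg():print(a)
E
```

```text
[ 0.63687 -0.21404  0.06238  0.02877 -0.20255  0.14589  0.70161]
[0.00102 0.00033 0.00104 0.63879 0.29642 0.51955 0.0034 ]
[ 0.55799 -0.21478  0.2248 ]
[0.00072 0.0003  0.00089]
```

```bash
python3 -m creep '[[[0.7,1,1.5,30,0,0,0],[0.7,1,1.5,45,0,0,0],[0.7,1,1.5,52,0,0,0],[0.7,1,1.5,52,0,0,0]]]'
python3 - <<'E'
from h import *
np.set_printoptions(precision=5,suppress=True)
for a in avg(4)[:2]:print(a)
E
```

```text
time: 3.95
position: [0.6332, -0.2125, 0.0072]
tool_rot: [0.0, -3.139, -0.001]
ft_force: [0.1, 0.3, -0.8]
grip_width: 0.704
[ 0.63457 -0.21309  0.00915 -0.15688  0.18556  0.06185  0.70087]
[0.00036 0.00012 0.00051 0.59949 0.56341 0.80627 0.00231]
```

```bash
python3 -m creep '[[[0.2,0,0,0,0,0,0],[0.2,0,0,0,0,0,0],[0.2,0,0,0,0,0,0],[0.2,0,0,0,0,0,0],[0.2,0,0,0,0,0,0]]]' 25;  python3 -m creep '[[[0.2,0,0,0,0,0,0],[0.2,0,0,-20,0,0,0],[0.2,0,0,-60,0,0,0],[0.2,0,0,-71,0,0,0],[0.2,0,0,-71,0,0,0]]]'
python3 - <<'E'
from h import *
np.set_printoptions(precision=5,suppress=True)
for a in avg(4)[:2]:print(a)
p=ctrl.camera_params('wrist');im=ctrl.get_image('wrist')[:,:,::-1];cv2.imwrite('pics/w3.png',im)
E
```

```text
time: 4.65
position: [0.6342, -0.2126, 0.0086]
tool_rot: [-0.0, 3.141, 0.0]
ft_force: [-0.3, -0.4, 0.4]
grip_width: 0.355
time: 5.15
position: [0.6356, -0.2134, 0.0818]
tool_rot: [-0.0, 3.137, -0.001]
ft_force: [0.7, 0.3, -2.4]
grip_width: 0.351
[ 0.63345 -0.21227  0.07832 -0.21706 -0.3035  -1.63188  0.34856]
[0.00059 0.00028 0.0009  0.48491 0.51685 0.69709 0.00096]
```

View pics/w3.png

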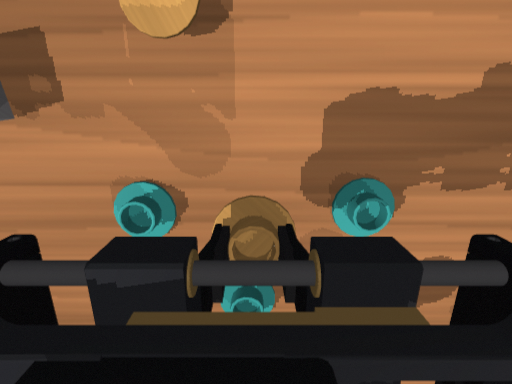

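Lifted. The bezel is upright in the jaws, with the flange arc at (254,200). I'll measure its centre relative to the tool.

```bash
cat > arc.py <<'E'
from h import *
from scipy.optimize import least_squares
from scipy.spatial.transform import Rotation as R
def hand():
    p=ctrl.camera_params('wrist');s=ctrl.get_state();im=ctrl.get_image('wrist')[:,:,::-1].copy();h=cv2.cvtColor(im,cv2.COLOR_BGR2HSV)
    m=cv2.inRange(h,(16,100,60),(24,255,255));m[:185]=0;m[250:]=0;m[:,:205]=0;m[:,302:]=0
    m=cv2.morphologyEx(m,cv2.MORPH_OPEN,np.ones((3,3)))
    u=[(x,np.nonzero(m[:,x])[0][0]-.5) for x in range(205,302) if m[:,x].any()]
    t=np.array(s['position']);P=np.array([ray('w',x,t[2]-.004,p)[:2] for x in u])
    f=lambda c:np.hypot(*(P-c).T)-.028
    f2=least_squares(f,t[:2],loss='soft_l1',f_scale=.0003);return t,f2.x,np.std(f2.fun),len(u),np.array(p['pose']),im
E
python3 - <<'E'
from arc import *
for _ in range(4):
    t,c,sd,n,_,_=hand();print('tcp',t.round(4),'bezel-tcp mm',((c-t[:2])*1000).round(2),sd,n)
s=avg(6);print(s[0].round(4))
E
python3 go.py .4803 .1446 .08 90
```

```text
tcp [ 0.6329 -0.2121  0.0775] bezel-tcp mm [ 1.01 -0.67] 0.00023297736728955537 79
tcp [ 0.6331 -0.2122  0.0777] bezel-tcp mm [ 1.04 -0.69] 0.00024254369566093507 79
tcp [ 0.6333 -0.2124  0.078 ] bezel-tcp mm [ 0.98 -0.68] 0.0002418307287543696 78
tcp [ 0.6335 -0.2125  0.0784] bezel-tcp mm [ 0.99 -0.63] 0.00024315188147398608 78
[ 0.6341 -0.2127  0.0793  0.103   0.4733 -0.8058  0.3489]
t 5.9 pos [ 0.6342 -0.2127  0.0796] F [-0.   1.5 -0. ] grip 0.351
shift [153.8 357.4  -0.5] turn [0.     0.0001 0.0002]
```

```bash
python3 -m creep '[[[0.2,155,358,-25,0,0,0],[0.2,155,358,-25,0,0,0],[0.2,155,358,-25,0,0,0],[0.2,155,358,-25,0,0,0],[0.2,155,358,-25,0,0,0]]]'; python3 go.py .4793 .1453 .1 90
```

```text
time: 6.4
position: [0.5341, 0.0179, 0.096]
tool_rot: [0.0, 3.141, 0.001]
ft_force: [1.3, 1.1, -1.1]
grip_width: 0.352
t 6.4 pos [0.5341 0.0179 0.096 ] F [ 1.3  1.1 -1.1] grip 0.352
shift [ 54.8 127.4  -4. ] turn [ 0.0004  0.0009 -0.    ]
```

```bash
python3 -m creep '[[[0.2,55,127,0,0,0,0],[0.2,55,127,0,0,0,0],[0.2,55,127,0,0,0,0],[0.2,55,127,0,0,0,0],[0.2,55,127,20,0,0,0]]]'
python3 - <<'E'
from arc import *
s=avg(6);print(s[0].round(4))
t,c,sd,n,T,im=hand();print(t.round(4),((c-t[:2])*1000).round(2),sd,n)
cv2.imwrite('pics/w4.png',im);top=ctrl.get_image('top')[:,:,::-1];side=ctrl.get_image('side')[:,:,::-1]
cv2.imwrite('pics/c4.png',np.hstack([cv2.resize(im[120:260,170:340],(486,400),interpolation=2),cv2.resize(side[140:200,160:250],(300,400)[:2] if 0 else (314,400),interpolation=2)]))
E
python3 go.py .4793 .1453 .03 90
```

```text
time: 6.9
position: [0.482, 0.1453, 0.078]
tool_rot: [-0.006, 3.136, 0.005]
ft_force: [0.5, 0.4, -0.6]
grip_width: 0.352
[ 0.4797  0.1425  0.0751 -0.1779 -0.3642 -1.396   0.3489]
[0.4807 0.1426 0.0763] [ 1.08 -0.74] 0.000233889176631706 78
t 7.35 pos [0.4806 0.143  0.0762] F [ 0.3 -0.5 -0.5] grip 0.346
shift [ 1.3  2.3 46.2] turn [ 0.0005  0.001  -0.0006]
```

View pics/c4.png

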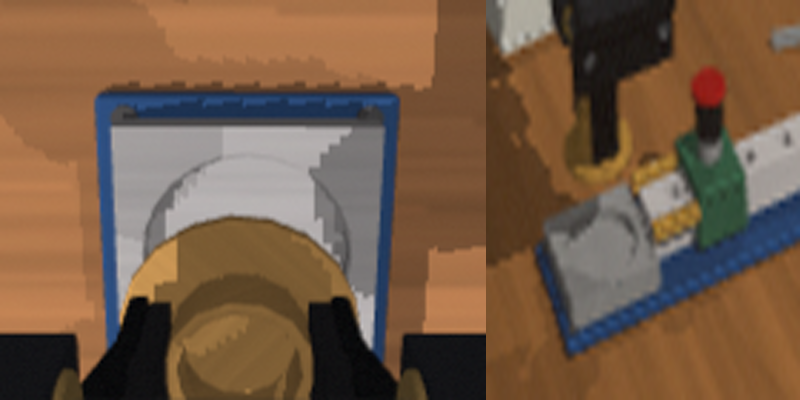

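The bezel is hanging over the pocket, with the pocket's far arc visible (crop top (247,153), left (146,235), right (349,235)). The nest block's far edge spans (110,125) to (385,125). I'll locate the pocket from these.

Run:
```python
from arc import *
p=ctrl.camera_params('wrist');t,c,sd,n,T,im=hand()
f=lambda x,y:(170+(x+.5)*170/486-.5,120+(y+.5)*140/400-.5)
im0=cv2.imread('pics/w4.png');print('drift px',cv2.phaseCorrelate(np.float32(im0[100:170,200:310,1]),np.float32(im[100:170,200:310,1])))
A=np.array([ray('w',f(*q),.022,p)[:2] for q in((247,153),(200,167),(296,167),(170,190),(325,190),(150,220),(345,220))])
k=least_squares(lambda c:np.hypot(*(A-c).T)-.0305,[.48,.145]);print('pocket arc',k.x.round(4),(k.fun*1000).round(2))
e=[ray('w',f(*q),.022,p)[:2].round(4) for q in((110,125),(385,125))];print('nest far corners',e,'-> pocket',(e[0]+e[1])/2+[.038,0])
print('bezel',c.round(4),'tcp',t.round(4))
```

```text
drift px ((-0.23227240898413015, 0.017907270322517377), 0.9965949444307222)
pocket arc [0.4814 0.1448] [ 0.78 -0.12 -0.04 -0.36 -0.4  -0.16 -0.16]
nest far corners [array([0.4422, 0.1065]), array([0.4422, 0.1828])] -> pocket [0.4802  0.14465]
bezel [0.4816 0.1423] tcp [0.4806 0.143  0.0762]
```

```bash
python3 -m creep '[[[0.2,1,2.4,20,0,0,0],[0.2,1,2.4,40,0,0,0],[0.2,1,2.4,40,0,0,0],[0.2,1,2.4,40,0,0,0]]]'
python3 - <<'E'
from arc import *
s=avg(5);print(s[0].round(4))
t,c,sd,n,T,im=hand();print(t.round(4),c.round(4),((c-t[:2])*1000).round(2),sd,n)
E
```

```text
time: 7.8
position: [0.479, 0.1454, 0.0358]
tool_rot: [0.0, -3.141, 0.001]
ft_force: [0.4, 0.4, -1.1]
grip_width: 0.353
[ 0.4798  0.1458  0.0366  0.3248 -0.0612 -1.0489  0.3488]
[0.4797 0.1459 0.0365] [0.4807 0.1452] [ 0.96 -0.71] 0.00025082728089574467 80
```

Aligned to (.4807,.1452) against the pocket at (.4805,.1447). Lowering gently.

```bash
python3 -m creep '[[[0.2,0,-0.5,4,0,0,0],[0.2,0,-0.5,7,0,0,0],[0.2,0,-0.5,9,0,0,0],[0.2,0,-0.5,10,0,0,0],[0.2,0,-0.5,10,0,0,0]]]'
python3 - <<'E'
from arc import *
s=avg(4);print(s[0].round(4))
E
```

```text
time: 8.6
position: [0.4788, 0.145, 0.0256]
tool_rot: [0.0, -3.141, 0.0]
ft_force: [-0.9, -0.3, 0.3]
grip_width: 0.349
[ 0.4789  0.145   0.0256 -0.956  -0.4053  0.6214  0.3488]
```

```bash
python3 -m creep '[[[0.2,0,0,1,0,0,0],[0.2,0,0,2,0,0,0],[0.2,0,0,2,0,0,0]]]'
python3 - <<'E'
from arc import *
s=avg(3);print(s[0].round(4))
E
```

```text
time: 9.1
position: [0.4789, 0.1451, 0.0254]
tool_rot: [0.0, -3.14, -0.001]
ft_force: [-7.0, -2.6, 16.8]
grip_width: 0.351
[ 0.4789  0.1451  0.0254 -7.2787 -3.0169 17.2835  0.3488]
```

```bash
python3 -m creep '[[[0.2,0,0,-2,0,0,0],[0.7,0,0,-2,0,0,0],[0.7,0,0,-2,0,0,0],[0.7,0,0,-2,0,0,0],[0.7,0,0,-3,0,0,0]]]'; python3 -m creep '[[[0.7,0,0,-25,0,0,0],[0.7,0,0,-70,0,0,0],[0.7,-50,0,-90,0,0,0],[0.7,-50,0,-90,0,0,0],[0.7,-50,0,-90,0,0,0]]]'
python3 - <<'E'
from arc import *
s=avg(4);print(s[0].round(4))
p=ctrl.camera_params('wrist');im=ctrl.get_image('wrist')[:,:,::-1];side=ctrl.get_image('side')[:,:,::-1]
import json;json.dump({k:np.array(v).tolist() for k,v in p.items() if k in('K','pose')},open('pics/w5.json','w'))
cv2.imwrite('pics/w5.png',im)
cv2.imwrite('pics/c5.png',np.hstack([cv2.resize(im[60:260,170:340],(425,500),interpolation=2),cv2.resize(side[140:200,165:240],(375,500),interpolation=2)]))
E
```

```text
time: 9.75
position: [0.4788, 0.1451, 0.0263]
tool_rot: [0.0, -3.141, 0.0]
ft_force: [0.1, 0.1, -1.6]
grip_width: 0.622
time: 10.25
position: [0.53, 0.1449, 0.117]
tool_rot: [0.001, 3.14, -0.0]
ft_force: [-1.0, -0.1, -0.1]
grip_width: 0.7
[ 0.5275  0.1449  0.1153 -0.0211 -0.1478 -0.4011  0.7004]
```

View pics/c5.png

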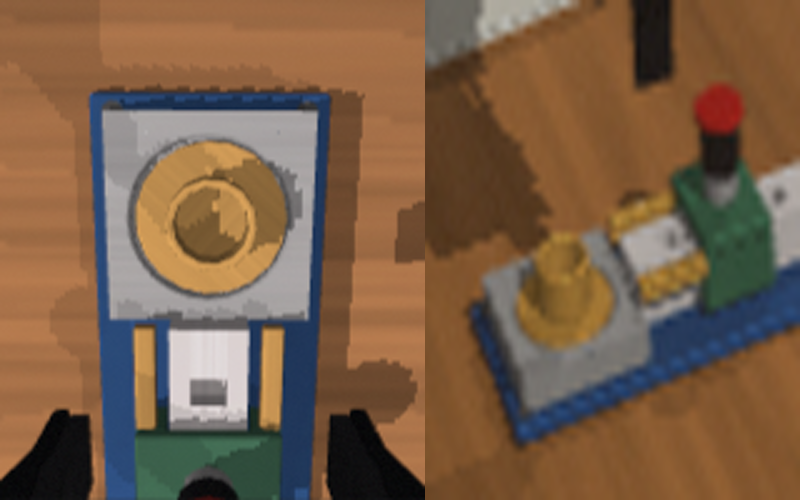

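The bezel is seated: its flange is concentric in the pocket, with the rim gap visible all round (crop (210,217)), and the side view shows it flat. The gripper is clear. Next is the knob.

```bash
python3 -m creep '[[[0.7,-52,0,0,0,0,0],[0.7,-52,0,0,0,0,0],[0.7,-52,0,30,0,0,0],[0.7,-52,0,55,0,0,0],[0.7,-52,0,60,0,0,0]]]'
python3 - <<'E'
from arc import *
s=avg(6);print(s[0].round(4),s[1].round(4))
E
python3 go.py .5800 .1448 .046 90
```

```text
time: 11.05
position: [0.5781, 0.1446, 0.0533]
tool_rot: [0.001, -3.136, 0.003]
ft_force: [-0.7, -1.2, -1.4]
grip_width: 0.702
[ 0.5809  0.1452  0.0569  0.109  -0.0395  0.1816  0.6995] [1.200e-03 3.000e-04 1.500e-03 6.811e-01 3.638e-01 4.835e-01 1.800e-03]
t 11.35 pos [0.582  0.1455 0.0582] F [-0.  -0.2 -0.3] grip 0.699
shift [ 2.  -0.7 12.2] turn [0.0012 0.0025 0.0003]
```

```bash
python3 -m creep '[[[0.7,0.5,-0.3,5,0,0,0],[0.7,0.5,-0.3,9,0,0,0],[0.7,0.5,-0.3,9,0,0,0],[0.7,0.5,-0.3,9,0,0,0]]]'
python3 - <<'E'
from arc import *
s=avg(4);print(s[0].round(4),s[1].round(4))
E
python3 -m creep '[[[0.1,0.5,0,0,0,0,0],[0.1,0.5,0,0,0,0,0],[0.1,0.5,0,0,0,0,0],[0.1,0.5,0,0,0,0,0],[0.1,0.5,0,0,0,0,0]]]' 45;python3 -m creep '[[[0.1,0,0,0,0,0,0],[0.1,0,0,0,0,0,0]]]'
python3 - <<'E'
from arc import *
s=avg(4);print(s[0].round(4),s[1].round(4))
E
```

```text
time: 11.75
position: [0.5803, 0.1448, 0.0474]
tool_rot: [0.0, -3.141, 0.0]
ft_force: [0.9, -0.5, -0.8]
grip_width: 0.7
[0.5805 0.1448 0.0476 0.0893 0.1004 0.2694 0.7021] [0.     0.     0.     0.5931 0.33   0.5363 0.002 ]
time: 12.45
position: [0.58, 0.1447, 0.0476]
tool_rot: [-0.0, 3.142, -0.0]
ft_force: [0.4, -2.9, -0.2]
grip_width: 0.329
time: 12.65
position: [0.58, 0.1444, 0.0476]
tool_rot: [0.0, 3.142, -0.0]
ft_force: [-1.0, -0.6, 0.9]
grip_width: 0.306
[ 0.58    0.1444  0.0476 -0.4155 -1.1961  1.3483  0.306 ] [0.     0.     0.     0.56   0.503  0.2334 0.0028]
```

```bash
python3 -m creep '[[[0.1,0,0,-4,0,0,0],[0.1,0,0,-8,0,0,0],[0.1,0,0,-12.5,0,0,0],[0.1,0,0,-12.5,0,0,0],[0.1,0,0,-12.5,0,0,0]]]'
python3 - <<'E'
from arc import *
s=avg(5);print(s[0].round(4),s[1].round(4))
p=ctrl.camera_params('wrist');im=ctrl.get_image('wrist')[:,:,::-1];side=ctrl.get_image('side')[:,:,::-1]
cv2.imwrite('pics/c6.png',np.hstack([cv2.resize(im[60:300,150:360],(437,500),interpolation=2),cv2.resize(side[130:190,175:230],(358,500),interpolation=2)]))
E
```

```text
time: 13.35
position: [0.5795, 0.1445, 0.0597]
tool_rot: [0.0, -3.141, 0.001]
ft_force: [-0.5, -2.2, -5.7]
grip_width: 0.303
[ 0.5795  0.1445  0.0597 -0.3919 -2.1025 -5.7621  0.307 ] [0.     0.     0.     0.6453 0.4274 0.5152 0.0018]
```

View pics/c6.png

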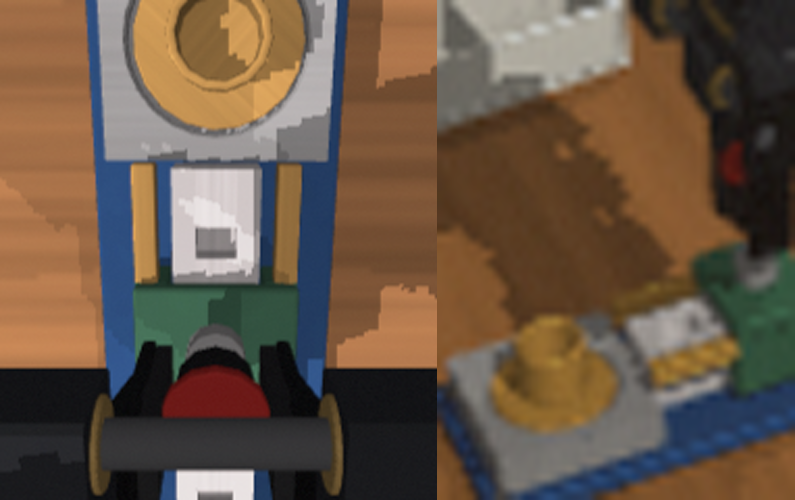

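The plunger is up about 12 mm, and the 5.7 N pull matches the spring. The cap is held at crop (216,395) and the boss is visible below. Sliding 35 mm towards the pocket (tool +x).

```bash
python3 -m creep '[[[0.1,0,0,-0.6,0,0,0],[0.1,9,0,-0.6,0,0,0],[0.1,18,0,-0.6,0,0,0],[0.1,27,0,-0.6,0,0,0],[0.1,35,0,-0.6,0,0,0]]]';python3 -m creep '[[[0.1,0,0,0,0,0,0],[0.1,0,0,0,0,0,0]]]'
python3 - <<'E'
from arc import *
s=avg(5);print(s[0].round(4),s[1].round(4))
p=ctrl.camera_params('wrist');im=ctrl.get_image('wrist')[:,:,::-1];side=ctrl.get_image('side')[:,:,::-1]
cv2.imwrite('pics/c7.png',np.hstack([cv2.resize(im[60:300,150:360],(437,500),interpolation=2),cv2.resize(side[130:190,175:230],(358,500),interpolation=2)]))
E
```

```text
time: 14.2
position: [0.544, 0.1447, 0.0608]
tool_rot: [-0.0, 3.141, 0.0]
ft_force: [0.5, -2.4, -6.0]
grip_width: 0.305
time: 14.4
position: [0.5441, 0.1447, 0.0605]
tool_rot: [0.001, -3.14, -0.0]
ft_force: [-0.1, -2.9, -6.2]
grip_width: 0.303
[ 0.5448  0.1447  0.0605 -0.5772 -3.6684 -6.286   0.3053] [2.000e-04 0.000e+00 0.000e+00 4.102e-01 1.956e-01 2.884e-01 1.000e-03]
```

View pics/c7.png

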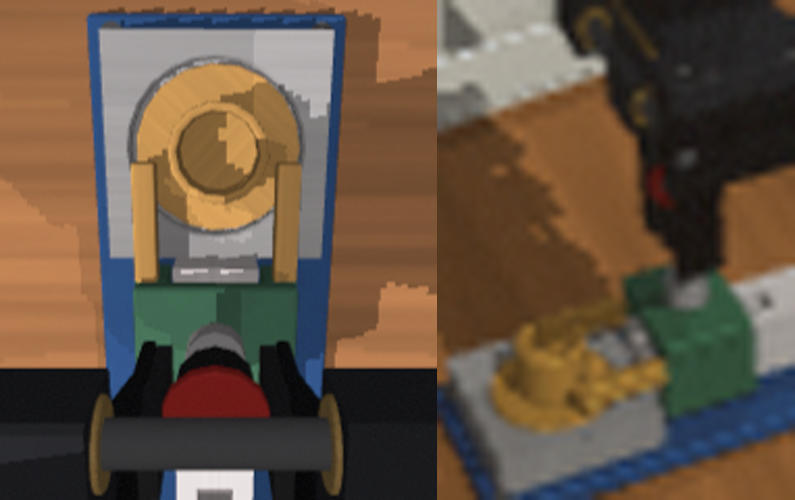

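The carriage has moved 34.9 mm and the fork lies over the flange beside the cup. Prong tips are at crop (145,163) and (288,163). Lowering the pin.

```bash
python3 -m creep '[[[0.1,0,0,3,0,0,0],[0.1,0,0,6,0,0,0],[0.1,0,0,9,0,0,0],[0.1,0,0,12,0,0,0],[0.1,0,0,13,0,0,0]]]';python3 -m creep '[[[0.1,0,0,0,0,0,0],[0.1,0,0,0,0,0,0]]]'
python3 - <<'E'
from arc import *
s=avg(5);print(s[0].round(4),s[1].round(4))
E
```

```text
time: 15.25
position: [0.5454, 0.1448, 0.0477]
tool_rot: [-0.0, 3.141, 0.0]
ft_force: [-0.5, -3.6, 0.4]
grip_width: 0.304
time: 15.45
position: [0.5453, 0.1447, 0.0479]
tool_rot: [-0.0, 3.141, 0.0]
ft_force: [-0.0, -4.2, -4.6]
grip_width: 0.311
[ 0.5453  0.1448  0.0479  0.508  -3.9103 -3.4469  0.305 ] [0.     0.     0.     0.4744 0.2877 0.438  0.0017]
```

The pin is in the hole, but the gripper still carries the spring (-3.4 N, about 0.3 mm high). Pressing gently to the stop.

```bash
python3 -m creep '[[[0.1,0,0,0.5,0,0,0],[0.1,0,0,1,0,0,0],[0.1,0,0,1,0,0,0],[0.1,0,0,1,0,0,0]]]'
python3 - <<'E'
from arc import *
s=avg(5);print(s[0].round(4),s[1].round(4))
E
```

```text
time: 16.1
position: [0.5456, 0.1448, 0.0476]
tool_rot: [-0.0, 3.14, 0.001]
ft_force: [-1.6, -5.0, 4.6]
grip_width: 0.306
[ 0.5456  0.1448  0.0476 -0.6406 -4.7426  3.3058  0.3049] [0.     0.     0.     0.5401 0.67   0.3597 0.0015]
```

```bash
python3 -m creep '[[[0.1,0,0,0.5,0,0,0],[0.1,0,0,0.5,0,0,0],[0.1,0,0,0.5,0,0,0],[0.1,0,0,0.5,0,0,0]]]'
python3 - <<'E'
from arc import *
s=avg(5);print(s[0].round(4),s[1].round(4))
im=ctrl.get_image('wrist')[:,:,::-1];side=ctrl.get_image('side')[:,:,::-1]
cv2.imwrite('pics/c8.png',np.hstack([cv2.resize(im[60:300,150:360],(437,500),interpolation=2),cv2.resize(side[130:190,175:230],(358,500),interpolation=2)]))
E
```

```text
time: 16.75
position: [0.546, 0.1448, 0.0475]
tool_rot: [-0.0, 3.139, 0.001]
ft_force: [-0.8, -4.8, 5.6]
grip_width: 0.306
[ 0.546   0.1448  0.0475 -0.7926 -5.1205  5.7053  0.3032] [0.     0.     0.     0.3368 0.3423 0.6448 0.0017]
```

View pics/c8.png

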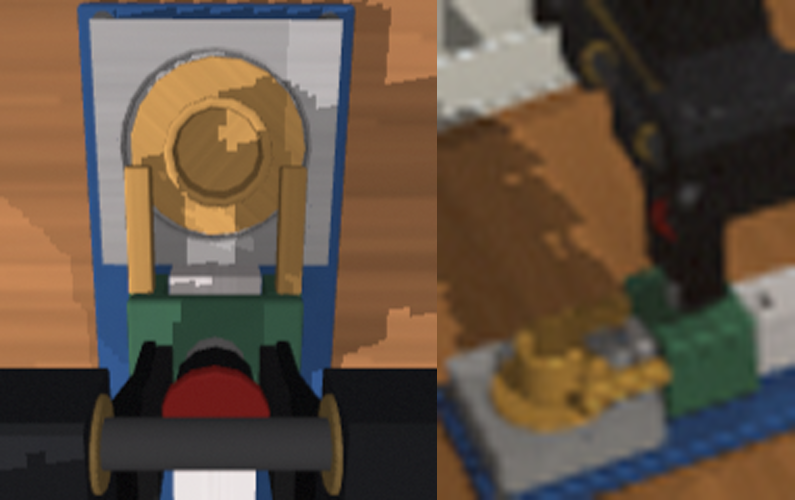

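```bash
python3 -c "
from bench import ctrl
print(ctrl.close_job())"
```

```text
the job is handed in; nothing more can be done
None
```

I seated the upright brass bezel flange down in the jig's pocket and let go of it. Then I lifted the plunger about 12.5 mm, slid the carriage one hole towards the pocket, and lowered the pin into that hole. The gripper is still holding the knob, and I handed the job in at about 17 s of robot time.

**Last checks:**
- **Bezel:** the wrist view shows it centred and flat in the pocket. The fork prongs lie over its flange on both sides of the cup.
- **Carriage:** it travelled 34.9 mm by the tool reading before the pin went in. It read about 33.5 mm after I pressed the pin down, because the tool drifted about 1 mm. That is close to the limit of the pin's 1.5 mm play.
- **Pin:** the tool height is 47.5 mm, against 47.6 mm when the pin was home at the start. The vertical force went from -3.4 N (gripper still holding up the spring) to +5.7 N (pressing on the stop), so the pin is fully home.
- **Disagreement:** the gripper opening reads 26.5 mm on the knob, which matches neither the 24 mm cylinder nor the 30 mm cap. It also read 30.3 mm on the 32 mm cup. I saw no slip in either grip.
- **Side load and bystanders:** a steady sideways force of about 5 N remains on the knob. I did not touch the other things on the bench, but I took no final picture of them.

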